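# Open the bench gas valve with its square key

### The job

Open the bench gas valve: take the thick square T-key out of its stand, push it fully home in the square recessed socket of the valve box, and turn it a quarter turn anticlockwise as seen from above. Leave the key standing in the socket, and leave the slim round-shanked key alone in its own stand.

Things in the scene. Friction and masses are not known exactly. Their poses are not given: they have to be found in the camera images.
- square_key: Thick steel T-key standing 20 mm deep in the square pocket of a white block (56 mm square, 30 high). Origin: centre of the foot, z up. Shank 24 mm square, sides along x and y, z = 0 to 64 mm; lowest 10 mm taper to a 12 mm foot. On top a flat bar to pinch from above: 60 mm long along y, 16 thick along x, z = 64 to 90. 0.25 kg. Lifts straight out.
- socket (a point): Mouth centre, 44 mm above the bench, of the brass square socket in the 60 mm round opening of a fixed white box (120 mm square, 52 high; its twin has a round hole: not used). 28.5 mm square (40.5 at the mouth, over 6 mm), 34 deep, flat floor. z up, x and y square to the sides; turns with the valve. Key fits in any quarter position, with 12 degrees of play each way.
- spindle (a joint): Angle of the brass square socket in rad: shut at 0 to 0.2 at the start, grows anticlockwise as seen from above, hard stop at 1.65. Turns stiffly (0.12 N m friction) and stays where it is left.
- slim_key: Bystander: slim steel key with a round 14 mm shank and a shorter bar (36 x 12 mm, 20 high, top 84 mm above the foot), standing in a round hole of its own white block. Origin: centre of the foot; z up.
Mind the look-alikes: they are no part of the job. What is shaped like the square_key but black is not meant.

How it is judged:
By the outcome, as a careful person would: the job done as asked, in the order asked, and still so for the second after the job is handed in, with the robot touching nothing.
It also fails if it takes over 42 s, if anything falls off the work surface, if the arm or the gripper's body presses on something with over 40 N, if the wrist force passes 120 N, or if a joint passes its speed limit or range.

### The arm

A 6-joint arm with a two-finger parallel gripper is mounted at the origin on the work surface. World frame = base frame: x ahead of the robot, y to its left, z up, the work surface at z = 0. Lengths are in m, angles in rad, forces in N, time in s.
With the tool pointing down it reaches from about 0.425 to 0.95 m from the base axis. Payload 3.5 kg.
Tool frame: the origin (TCP) lies at the very end of the fingers, on their centre line; the grasp point (between the pads) lies 19 mm behind it; z points along the fingers, y is the direction in which the jaws open and shut (so a half turn about z gives the same grasp; the last joint's range is limited). The gripper opens to 85 mm and grips with 20 to 120 N. Pads are 22 mm wide; open, the fingers measure 114 mm over their backs; the gripper's body (76 mm by 85 mm) begins 54 mm behind the grasp point. The pads swing forward as they close: fully open they stand 13 mm farther back than shut.
Start: joints at [-1.486, 0.286, 1.577, -0, 1.279, -0.15], TCP at [0.157, -0.656, 0.231] pointing down, gripper open.
Joint ranges: [-2.77, 2.77], [-0.9, 2.22], [0.21, 2.48], [-1.53, 4.67], [0.24, 2.81], [-2.84, 2.84]. Speed limits (rad/s): [2.79, 2.79, 3.14, 3.14, 3.14, 3.14].

### API

Orientations are given as a unit quaternion [x, y, z, w].
In Python, from plant import ctrl, eyes, ticket gives the robot as it stands.
- The arm moves only by the tool send_rows, never from a script. Its arguments are lists of equal length, an entry for each row: "translation": the shift along the tool's x, y, z in units of 30 mm (1.0 is 30 mm), a list of three; "rotation": the turn, a rotation vector about the tool's x, y, z in units of 5 degrees (1.0 is 5 degrees), a list of three; "grip": the finger opening in mm, from 0 to 85.4. A call has 1 to 5 rows; each row shifts and turns the commanded pose from where the row before left it, along the tool's axes as they then stand; what a row does not reach is not made up. A row lasts 1/8 s, in which the tool goes at most 62.5 mm and 10.7 degrees, less where a joint would pass 70% of its speed; a pose out of reach is approached as far as the arm can. A call is refused whole if a number of a shift passes 1 or a number of a turn 1, either way. A call with a gripper value outside its range is refused whole. The fingers move at their own pace and stop on an object; "squeeze" is the grip in N (left out, the last holds). Time passes only in rows, so rows that do not move let the fingers close. It gives the time, the measured TCP pose, the force and the opening at its end, in the units of the state.
- ctrl.get_state(): the state, without advancing time (a new reading comes with each control period).
- eyes.read_camera(name): name is "scene" or "top" or "wrist"; returns a dict with "image" (420x560x3 uint8, blue, green, red), "mtx" (3x3 intrinsics, pixels), "xyz" and "orientation" of the camera in the world; the wrist camera has in their place "hand_eye" (4x4, takes a point from camera to tool coordinates, whose origin is the TCP and whose axes are the flange's). Camera axes: x right, y down, z forward; pixel columns grow to the right and rows downward; lengths in m; the calibration is good to about 2 mm. A picture is of the moment at which its call begins: read the wrist's pose just before it. There is no depth.
- ticket.sign_off(): hands the job in, once; it reports no verdict.
The state is a dict: "time": time; "qpos": joint angles; "dq": joint speeds; "joint_efforts": joint torques, N m; "eef_pos": TCP position; "tcp_rot": TCP orientation; "contact_force": force on the tool from outside, world axes, zero at the start; "wrist_torque": the same for the moment, N m; "opening": opening from 0.0 (shut) to 1.0 (fully open).
Only numpy, scipy, OpenCV 4.12 (cv2) and the standard library are available. Lean on these libraries where they do the work, as an engineer would, in place of code of your own. Each camera call takes 0.05 s, during which the arm holds its last target. There are 200 camera calls.

## Working session

There is one attempt and no reset: what is moved stays moved. The work goes in short steps, Python scripts to look and compute and a tool call to move; the robot and the scene stay as the last step left them, time stands still between calls to the robot, and variables do not carry over. Pictures are saved under pics/ and viewed, about 8 in all and at most 12, crops included, and the job is handed in when it is done.

Besides the shell and the picture viewer there is one more tool, called after "Call:" as a command line: name --argument value ..., lists and objects as JSON in quotes. send_rows: Moves the arm, as the interface text tells. Its arguments: {"type":"object","properties":{"translation":{"type":"array"},"rotation":{"type":"array"},"grip":{"type":"array"},"squeeze":{"type":"number"}},"required":["translation","rotation","grip"]}

```bash
mkdir -p pics; ls
cat > h.py <<'E'
import numpy as np, cv2
from scipy.spatial.transform import Rotation as R
from plant import ctrl, eyes, ticket
def cam(name):
    s=ctrl.get_state(); d=eyes.read_camera(name); K=np.array(d["mtx"])
    if name=="wrist":
        T=np.eye(4);T[:3,:3]=R.from_quat(s["tcp_rot"]).as_matrix();T[:3,3]=s["eef_pos"]
        T=T@np.array(d["hand_eye"])
        return d["image"],K,T
    o=np.array(d["orientation"]);T=np.eye(4);T[:3,:3]=R.from_quat(o).as_matrix() if o.size==4 else o;T[:3,3]=d["xyz"]
    return d["image"],K,T
def ray(K,T,uv,z):
    v=T[:3,:3]@np.linalg.inv(K)@np.array([uv[0],uv[1],1.]);o=T[:3,3]
    return o+v*(z-o[2])/v[2]
def proj(K,T,p):
    q=K@(T[:3,:3].T@(np.array(p)-T[:3,3]));return q[:2]/q[2]
E
python3 - <<'E'
from h import *
for n in("top","scene","wrist"):
    im,K,T=cam(n);cv2.imwrite(f"pics/{n}0.png",im);np.savez(f"{n}0.npz",im=im,K=K,T=T);print(n,K[0,0],T.round(3).tolist())
print(ctrl.get_state())
E
```

```text
pics
top 522.3716706040958 [[0.001, -0.993, 0.119, 0.413], [-1.0, -0.002, -0.012, 0.008], [0.012, -0.119, -0.993, 0.918], [0.0, 0.0, 0.0, 1.0]]
scene 389.9654559659726 [[-0.361, 0.762, -0.537, 0.85], [0.932, 0.289, -0.218, 0.148], [-0.011, -0.58, -0.815, 0.617], [0.0, 0.0, 0.0, 1.0]]
wrist 361.79755069687985 [[0.233, -0.93, -0.285, 0.23], [-0.973, -0.223, -0.066, -0.64], [-0.002, 0.292, -0.956, 0.373], [0.0, 0.0, 0.0, 1.0]]
{'time': 0.15, 'qpos': array([-1.48602923e+00,  2.87029896e-01,  1.57783953e+00, -1.87862312e-05,
        1.27860859e+00, -1.50011870e-01]), 'dq': array([-0.00219402, -0.00225609, -0.00295388, -0.00065672,  0.00046754,
        0.00021409]), 'joint_efforts': array([-1.12095036e-04, -4.06605005e+01, -2.93142575e+01, -1.71299553e-04,
        3.98289005e-03,  1.10270790e-06]), 'eef_pos': array([ 0.15699655, -0.65596082,  0.23022042]), 'tcp_rot': array([ 9.93117004e-01,  1.17122704e-01,  2.17593907e-05, -9.42472780e-04]), 'contact_force': array([-0.09449389, -0.14555849, -0.21959212]), 'wrist_torque': array([ 0.00488399, -0.04266051, -0.0154441 ]), 'opening': 0.9987212815847347}
```

View pics/top0.png

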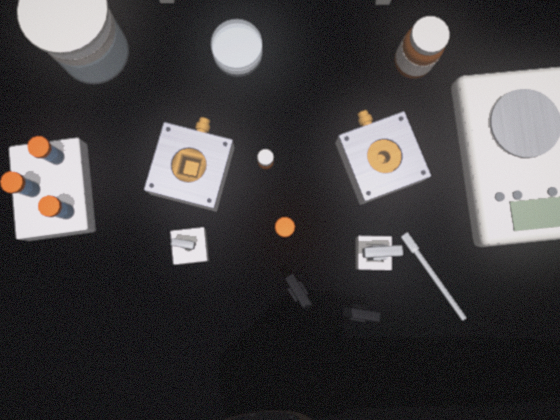

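View pics/scene0.png

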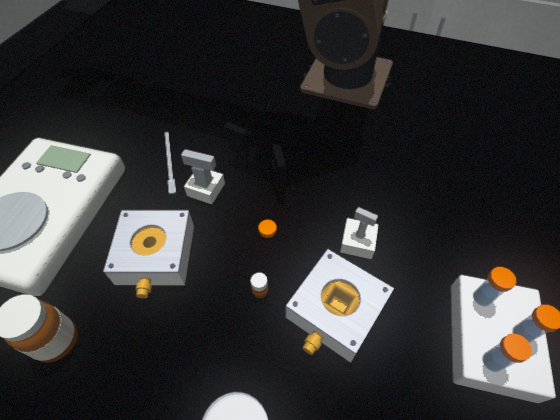

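Top view: candidates for the square key are the grey T-key at (384,252), with a thick bar and square shank; the slim key at (185,243); and black look-alikes at (298,291) and (362,315). I choose (384,252). The square socket is at (188,166), and the round twin at (384,156) is not used. I'll check this in one close crop.

Run:
```python
from h import *
d=np.load("top0.npz");im=d["im"];K=d["K"];T=d["T"]
a=cv2.resize(im[222:282,345:425],None,fx=5,fy=5,interpolation=cv2.INTER_CUBIC)
b=cv2.resize(im[136:196,150:230],None,fx=5,fy=5,interpolation=cv2.INTER_CUBIC)
e=np.load("scene0.npz");c=cv2.resize(e["im"][140:210,170:240],None,fx=4,fy=4,interpolation=cv2.INTER_CUBIC)
f=cv2.resize(e["im"][270:330,300:380],None,fx=4,fy=4,interpolation=cv2.INTER_CUBIC)
o=np.zeros((600,800,3),np.uint8);o[:300,:400]=a;o[:300,400:]=b;o[300:580,:280]=c;o[300:540,400:720]=f
cv2.imwrite("pics/crop.png",o)
hsv=cv2.cvtColor(im,cv2.COLOR_BGR2HSV)
print(im[252,360:410].tolist())
for p,z in(((384,252),.1),((188,166),.052),((375,253),.03),((384,156),.052)):print(p,ray(K,T,p,z).round(4))
```

```text
[[164, 163, 167], [153, 154, 156], [113, 114, 113], [89, 87, 88], [116, 111, 112], [178, 175, 173], [210, 202, 204], [213, 208, 209], [212, 207, 207], [211, 207, 206], [211, 204, 202], [211, 204, 205], [211, 203, 204], [208, 203, 201], [210, 205, 206], [206, 202, 201], [209, 204, 202], [209, 205, 202], [209, 204, 203], [209, 204, 204], [210, 201, 203], [210, 203, 204], [210, 202, 202], [209, 201, 203], [209, 203, 203], [209, 202, 204], [206, 201, 201], [206, 200, 200], [209, 202, 201], [207, 201, 202], [211, 204, 204], [206, 199, 202], [206, 201, 200], [207, 200, 200], [207, 204, 202], [210, 204, 205], [208, 203, 203], [209, 203, 201], [207, 199, 201], [209, 202, 203], [206, 199, 199], [201, 193, 195], [164, 159, 160], [95, 92, 92], [43, 37, 40], [43, 44, 46], [48, 45, 45], [46, 45, 46], [47, 47, 47], [47, 42, 43]]
(384, 252) [ 0.4487 -0.1702  0.1   ]
(188, 166) [0.5948 0.1468 0.052 ]
(375, 253) [ 0.45   -0.1701  0.03  ]
(384, 156) [ 0.6132 -0.1845  0.052 ]
```

View pics/crop.png

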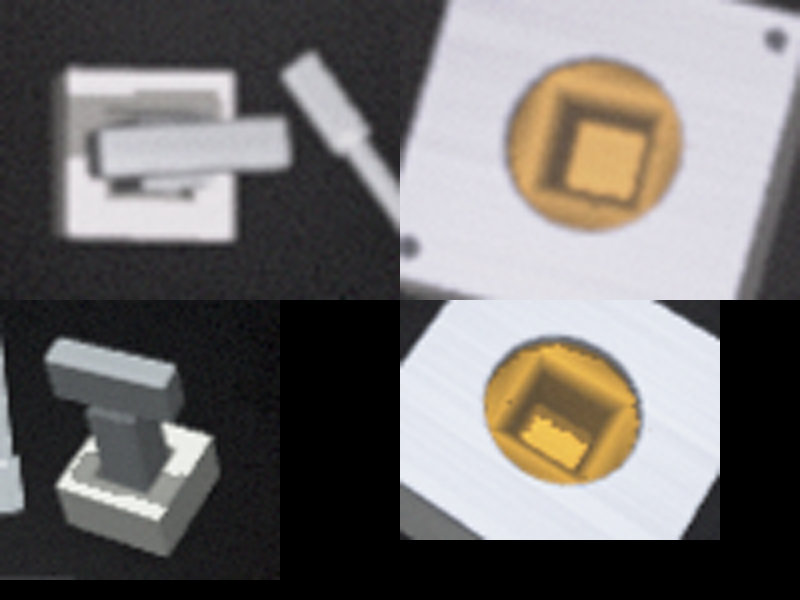

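Crop: the grey key has a thick bar and square shank, with its bar centred at top-view pixel (384,251.6). That bar measures 59 mm long at z = 0.1, which matches, and its yaw is about +3.6°. The socket is square, centred near (188,166), with yaw about −5°; the box is at −15°, so the spindle is at about 0.17 rad. Now moving above the key.

```bash
cat >> h.py <<'E'
def plan(xyz,th,n=None,step=1.0):
    """rows from the present pose to TCP xyz, tool down, tool-x yaw th (deg); shift taken before turn in each row"""
    s=ctrl.get_state();p=np.array(s["eef_pos"]);r=R.from_quat(s["tcp_rot"])
    g=R.from_euler("z",th,degrees=True)*R.from_rotvec([np.pi,0,0]);w=(r.inv()*g).as_rotvec(degrees=True)
    dp=np.array(xyz)-p
    m=max(np.abs(dp).max()/.03*1.2/step,np.abs(w).max()/4.9);n=n or int(np.ceil(m))
    print("n",n,"t",s["time"],"F",np.round(s["contact_force"],1))
    for k in range(n):
        print((r.inv().apply(dp/n)/.03).round(2).tolist(),(w/n/5).round(2).tolist());r=r*R.from_rotvec(w/n,degrees=True)
E
python3 -c "
from h import *
plan([.449,-.170,.2],93.6)"
```

```text
n 20 t 0.15 F [-0.1 -0.1 -0.2]
[0.66, -0.67, 0.05] [-0.0, -0.0, -0.8]
[0.71, -0.63, 0.05] [-0.0, -0.0, -0.8]
[0.75, -0.58, 0.05] [-0.0, -0.0, -0.8]
[0.79, -0.52, 0.05] [-0.0, -0.0, -0.8]
[0.82, -0.47, 0.05] [-0.0, -0.0, -0.8]
[0.85, -0.41, 0.05] [-0.0, -0.0, -0.8]
[0.88, -0.35, 0.05] [-0.0, -0.0, -0.8]
[0.9, -0.28, 0.05] [-0.0, -0.0, -0.8]
[0.92, -0.22, 0.05] [-0.0, -0.0, -0.8]
[0.93, -0.16, 0.05] [-0.0, -0.0, -0.8]
[0.94, -0.09, 0.05] [-0.0, -0.0, -0.8]
[0.94, -0.02, 0.05] [-0.0, -0.0, -0.8]
[0.94, 0.04, 0.05] [-0.0, -0.0, -0.8]
[0.94, 0.11, 0.05] [-0.0, -0.0, -0.8]
[0.93, 0.17, 0.05] [-0.0, -0.0, -0.8]
[0.91, 0.24, 0.05] [-0.0, -0.0, -0.8]
[0.9, 0.3, 0.05] [-0.0, -0.0, -0.8]
[0.87, 0.36, 0.05] [-0.0, -0.0, -0.8]
[0.84, 0.42, 0.05] [-0.0, -0.0, -0.8]
[0.81, 0.48, 0.05] [-0.0, -0.0, -0.8]
```

Call:
send_rows --translation '[[0.66, -0.67, 0.05], [0.71, -0.63, 0.05], [0.75, -0.58, 0.05], [0.79, -0.52, 0.05], [0.82, -0.47, 0.05]]' --rotation '[[0, 0, -0.8], [0, 0, -0.8], [0, 0, -0.8], [0, 0, -0.8], [0, 0, -0.8]]' --grip '[85, 85, 85, 85, 85]'

```text
time: 0.78
eef_pos: [0.2304, -0.5337, 0.2233]
tcp_rot: [0.957, 0.289, 0.0, -0.0]
contact_force: [-0.1, 1.4, -0.9]
opening: 0.993
```

Call:
send_rows --translation '[[0.85, -0.41, 0.05], [0.88, -0.35, 0.05], [0.9, -0.28, 0.05], [0.92, -0.22, 0.05], [0.93, -0.16, 0.05]]' --rotation '[[0, 0, -0.8], [0, 0, -0.8], [0, 0, -0.8], [0, 0, -0.8], [0, 0, -0.8]]' --grip '[85, 85, 85, 85, 85]'

```text
time: 1.4
eef_pos: [0.3032, -0.4123, 0.216]
tcp_rot: [0.893, 0.451, 0.0, -0.0]
contact_force: [-0.0, -0.4, -0.3]
opening: 0.995
```

Call:
send_rows --translation '[[0.94, -0.09, 0.05], [0.94, -0.02, 0.05], [0.94, 0.04, 0.05], [0.94, 0.11, 0.05], [0.93, 0.17, 0.05]]' --rotation '[[0, 0, -0.8], [0, 0, -0.8], [0, 0, -0.8], [0, 0, -0.8], [0, 0, -0.8]]' --grip '[85, 85, 85, 85, 85]'

```text
time: 2.02
eef_pos: [0.3763, -0.2911, 0.2085]
tcp_rot: [0.801, 0.599, 0.0, -0.0]
contact_force: [-0.7, -0.4, 0.4]
opening: 0.994
```

Call:
send_rows --translation '[[0.91, 0.24, 0.05], [0.9, 0.3, 0.05], [0.87, 0.36, 0.05], [0.84, 0.42, 0.05], [0.81, 0.48, 0.05]]' --rotation '[[0, 0, -0.8], [0, 0, -0.8], [0, 0, -0.8], [0, 0, -0.8], [0, 0, -0.8]]' --grip '[85, 85, 85, 85, 85]'

```text
time: 2.65
eef_pos: [0.4493, -0.1702, 0.201]
tcp_rot: [0.685, 0.729, -0.0, -0.0]
contact_force: [-0.3, -0.2, -0.1]
opening: 0.998
```

Run:
```python
from h import *
im,K,T=cam("wrist")
cv2.imwrite("pics/w1.png",im);np.savez("w1.npz",im=im,K=K,T=T)
s=ctrl.get_state();print(s["time"],s["eef_pos"],s["qpos"].round(3),R.from_quat(s["tcp_rot"]).as_matrix().round(3).tolist())
print(proj(K,T,[.449,-.17,.1]))
```

```text
2.7 [ 0.45024017 -0.1678897   0.20081525] [-0.57  -0.124  2.072  0.003  1.195 -0.636] [[-0.066, 0.998, 0.0], [0.998, 0.066, 0.002], [0.002, 0.001, -1.0]]
[274.23481854 207.86553093]
```

View pics/w1.png

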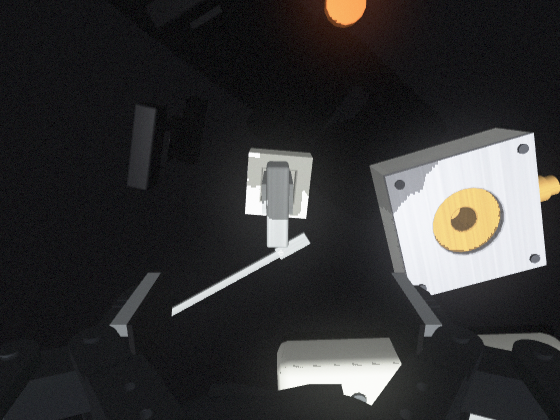

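Wrist view: the grey bar covers columns 267–289 and rows 163–247, and its axis is nearly vertical. The prediction was (274,208), so it agrees within about 3 px.

Run:
```python
from h import *
d=np.load("w1.npz");im=d["im"];K=d["K"];T=d["T"]
g=im.mean(2)
for r in (172,180,190,200,210,222,232,240):print(r,g[r,258:300].astype(int).tolist())
c=[(268,163),(289,163),(288,247),(268,247)]
P=np.array([ray(K,T,p,.1) for p in c]);print(P.round(4),P.mean(0))
a=P[2:].mean(0)-P[:2].mean(0);print(np.linalg.norm(a),a)
plan([*P.mean(0)[:2],.09],94)
```

```text
172 [191, 189, 191, 172, 143, 163, 97, 95, 99, 130, 142, 153, 149, 146, 147, 150, 153, 150, 146, 147, 149, 148, 151, 152, 151, 152, 155, 157, 157, 147, 133, 92, 90, 190, 192, 192, 193, 106, 137, 168, 193, 190]
180 [190, 192, 183, 147, 116, 96, 95, 96, 97, 133, 142, 149, 148, 145, 151, 152, 151, 149, 146, 147, 149, 150, 153, 152, 151, 149, 156, 156, 159, 143, 134, 92, 96, 95, 136, 191, 129, 120, 163, 190, 193, 192]
190 [252, 251, 221, 152, 148, 149, 150, 147, 110, 129, 142, 151, 146, 145, 149, 151, 149, 151, 148, 147, 148, 149, 149, 151, 150, 154, 156, 155, 155, 142, 127, 134, 151, 149, 150, 120, 125, 163, 191, 193, 188, 192]
200 [251, 231, 160, 145, 150, 151, 174, 175, 132, 189, 143, 151, 148, 141, 147, 150, 150, 149, 147, 147, 147, 149, 150, 151, 148, 154, 156, 157, 154, 141, 123, 147, 149, 150, 150, 124, 169, 192, 190, 189, 190, 191]
210 [251, 252, 252, 251, 234, 235, 235, 235, 168, 134, 139, 152, 145, 146, 148, 150, 148, 149, 147, 146, 147, 148, 149, 150, 149, 152, 155, 154, 150, 138, 114, 150, 149, 153, 160, 189, 189, 191, 192, 191, 191, 189]
222 [47, 43, 43, 45, 49, 48, 45, 49, 
[... 290 characters left out ...]
8, 214, 189, 67, 50, 49, 46, 45, 46, 43, 46, 46, 49, 44, 46]
240 [43, 43, 43, 42, 39, 45, 42, 44, 68, 202, 221, 233, 227, 226, 227, 226, 225, 224, 224, 224, 223, 224, 224, 226, 227, 228, 231, 228, 208, 179, 92, 127, 172, 214, 228, 229, 229, 230, 230, 227, 225, 225]
[[ 0.4428 -0.1386  0.1   ]
 [ 0.457  -0.1377  0.1   ]
 [ 0.4608 -0.1991  0.1   ]
 [ 0.4463 -0.2     0.1   ]] [ 0.45174809 -0.16881517  0.1       ]
0.061524421572083196 [ 0.00363087 -0.06141719  0.        ]
n 5 t 2.7 F [-0.6  2.2  0.3]
[-0.01, 0.01, 0.74] [0.0, -0.01, -0.01]
[-0.01, 0.01, 0.74] [0.0, -0.01, -0.01]
[-0.01, 0.01, 0.74] [0.0, -0.01, -0.01]
[-0.01, 0.01, 0.74] [0.0, -0.01, -0.01]
[-0.01, 0.01, 0.74] [0.0, -0.01, -0.01]
```

Call:
send_rows --translation '[[0, 0.03, 0.9], [0, 0.02, 0.9], [0, 0, 0.9], [0, 0, 0.9], [0, 0, 0.75]]' --rotation '[[0, 0, 0], [0, 0, 0], [0, 0, 0], [0, 0, 0], [0, 0, 0]]' --grip '[85, 85, 85, 60, 40]' --squeeze 70

```text
time: 3.32
eef_pos: [0.45, -0.1711, 0.0696]
tcp_rot: [0.686, 0.728, -0.0, -0.001]
contact_force: [0.2, -0.9, 0.9]
opening: 0.599
```

Call:
send_rows --translation '[[0, 0, 0], [0, 0, 0], [0, 0, 0], [0, 0, 0], [0, 0, 0]]' --rotation '[[0, 0, 0], [0, 0, 0], [0, 0, 0], [0, 0, 0], [0, 0, 0]]' --grip '[22, 5, 5, 5, 5]'

```text
time: 3.95
eef_pos: [0.4507, -0.1711, 0.0711]
tcp_rot: [0.685, 0.728, 0.0, 0.0]
contact_force: [-0.2, -0.2, -3.2]
opening: 0.242
```

Call:
send_rows --translation '[[0, 0, 0], [0, 0, 0], [0, 0, 0]]' --rotation '[[0, 0, 0], [0, 0, 0], [0, 0, 0]]' --grip '[5, 5, 5]'

```text
time: 4.32
eef_pos: [0.4506, -0.171, 0.0708]
tcp_rot: [0.685, 0.728, 0.0, 0.0]
contact_force: [-0.5, -0.1, -2.6]
opening: 0.243
```

Call:
send_rows --translation '[[0, 0, -0.3], [0, 0, -0.6], [0, 0, -0.8], [0, 0, -0.8], [0, 0, -0.5]]' --rotation '[[0, 0, 0], [0, 0, 0], [0, 0, 0], [0, 0, 0], [0, 0, 0]]' --grip '[5, 5, 5, 5, 5]'

```text
time: 4.95
eef_pos: [0.4512, -0.1714, 0.1628]
tcp_rot: [0.685, 0.728, 0.0, 0.001]
contact_force: [0.3, -1.2, -1.4]
opening: 0.246
```

Run:
```python
from h import *
im,K,T=cam("wrist")
cv2.imwrite("pics/w2.png",im)
s=ctrl.get_state();print(s["time"],s["eef_pos"],s["opening"],s["wrist_torque"])
d=np.load("top0.npz");i=d["im"];hsv=cv2.cvtColor(i,cv2.COLOR_BGR2HSV)
m=cv2.inRange(hsv,(10,90,60),(30,255,255));m[:,:150]=0;m[:136]=0;m[200:]=0;m[:,225:]=0
x,y,w,h=cv2.boundingRect(m);c=(x+w/2,y+h/2);print((x,y,w,h),(cv2.findNonZero(m).reshape(-1,2).mean(0)))
for z in(.052,.044):print(ray(d["K"],d["T"],c,z))
plan([.595,.147,.16],85)
```

```text
5.0 [ 0.45206015 -0.17190543  0.16447648] 0.2367701838551949 [-0.00879566 -0.02724921  0.00698647]
(172, 149, 34, 33) [188.50433705 164.69640644]
[0.59571083 0.14517134 0.052     ]
[0.59740203 0.14643711 0.044     ]
n 13 t 5.0 F [ 1.8 -0.8 -1.6]
[0.79, 0.42, 0.01] [0.0, 0.0, 0.13]
[0.8, 0.41, 0.01] [0.0, 0.0, 0.13]
[0.8, 0.4, 0.01] [0.0, 0.0, 0.13]
[0.81, 0.39, 0.01] [0.0, 0.0, 0.13]
[0.81, 0.38, 0.01] [0.0, 0.0, 0.13]
[0.82, 0.37, 0.01] [0.0, 0.0, 0.13]
[0.82, 0.36, 0.01] [0.0, 0.0, 0.13]
[0.82, 0.35, 0.01] [0.0, 0.0, 0.13]
[0.83, 0.34, 0.01] [0.0, 0.0, 0.13]
[0.83, 0.33, 0.01] [0.0, 0.0, 0.13]
[0.84, 0.32, 0.01] [0.0, 0.0, 0.13]
[0.84, 0.31, 0.01] [0.0, 0.0, 0.13]
[0.84, 0.3, 0.01] [0.0, 0.0, 0.13]
```

View pics/w2.png

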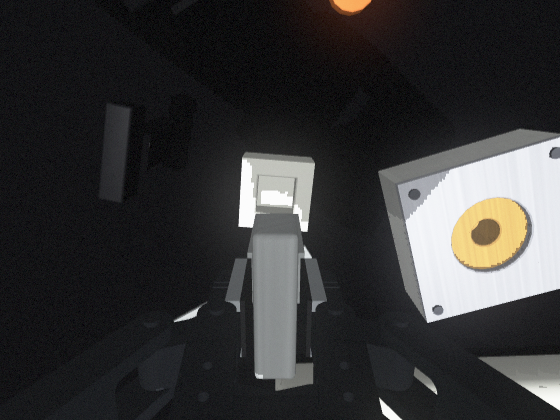

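The key is held clear of its block; the bar is at cols 253–300 and rows 214–377, and the empty pocket is at (277,190). Next is above the socket.

Call:
send_rows --translation '[[0.79, 0.42, 0], [0.8, 0.41, 0], [0.8, 0.4, 0], [0.81, 0.39, 0], [0.81, 0.38, 0]]' --rotation '[[0, 0, 0.13], [0, 0, 0.13], [0, 0, 0.13], [0, 0, 0.13], [0, 0, 0.13]]' --grip '[5, 5, 5, 5, 5]'

```text
time: 5.62
eef_pos: [0.506, -0.0476, 0.1602]
tcp_rot: [0.706, 0.708, -0.0, -0.0]
contact_force: [0.6, -0.3, -1.8]
opening: 0.242
```

Call:
send_rows --translation '[[0.82, 0.37, 0], [0.82, 0.36, 0], [0.82, 0.35, 0], [0.83, 0.34, 0], [0.83, 0.33, 0]]' --rotation '[[0, 0, 0.13], [0, 0, 0.13], [0, 0, 0.13], [0, 0, 0.13], [0, 0, 0.13]]' --grip '[5, 5, 5, 5, 5]'

```text
time: 6.25
eef_pos: [0.5608, 0.0749, 0.16]
tcp_rot: [0.726, 0.688, -0.001, -0.001]
contact_force: [0.6, -0.6, -2.1]
opening: 0.241
```

Call:
send_rows --translation '[[0.7, 0.32, 0], [0.6, 0.31, 0], [0.5, 0.2, 0], [0.3, 0, 0], [0, 0, 0]]' --rotation '[[0, 0, 0.13], [0, 0, 0.13], [0, 0, 0.13], [0, 0, 0], [0, 0, 0]]' --grip '[5, 5, 5, 5, 5]'

```text
time: 6.88
eef_pos: [0.5896, 0.1356, 0.1605]
tcp_rot: [0.737, 0.676, -0.0, -0.0]
contact_force: [-0.1, -0.7, -2.0]
opening: 0.239
```

Run:
```python
from h import *
s=ctrl.get_state();im,K,T=cam("wrist")
np.savez("w3.npz",im=im,K=K,T=T)
print(s["time"],s["eef_pos"],s["opening"],s["qpos"].round(2),R.from_quat(s["tcp_rot"]).as_matrix().round(3)[:,0])
print(proj(K,T,[.597,.146,.044]))
cv2.imwrite("pics/w3.png",cv2.resize(im[100:400,160:420],None,fx=2,fy=2,interpolation=cv2.INTER_CUBIC))
```

```text
6.875 [0.58962261 0.13564987 0.16050698] 0.2388959380233018 [ 0.06  0.2   1.81 -0.    1.13  0.15] [ 0.086  0.996 -0.   ]
[283.38167642 187.84673011]
```

View pics/w3.png

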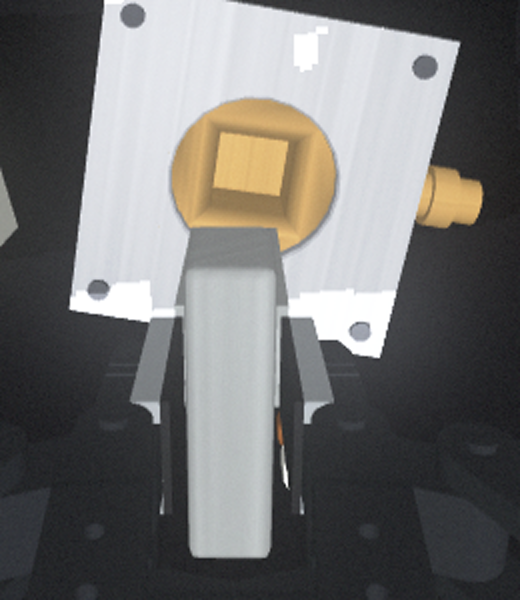

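Wrist crop: the socket floor corners are at (220,132), (288,140), (281,195) and (214,188), and the rim spans cols 171–337 with its top at row 97. The bar is straight in the grip.

Run:
```python
from h import *
d=np.load("w3.npz");K=d["K"];T=d["T"]
f=lambda u:(160+u[0]/2-.25,100+u[1]/2-.25)
P=np.array([ray(K,T,f(u),.01) for u in[(220,132),(288,140),(281,195),(214,188)]]);print(P.round(4),P.mean(0))
e=[P[1]-P[0],P[2]-P[1],P[3]-P[2],P[0]-P[3]]
for v in e:print(np.linalg.norm(v).round(4),np.degrees(np.arctan2(v[1],v[0])).round(1))
a,b=[ray(K,T,f(u),.052) for u in[(171,175),(337,175)]];print("rim",a,b,(a+b)/2,np.linalg.norm(a-b),"top",ray(K,T,f((256,97)),.052))
B=np.array([ray(K,T,f(u),.161+.030) for u in[(190,268),(271,268),(271,557),(188,557)]]);print(B.round(4),B.mean(0))
```

```text
[[0.5874 0.1572 0.01  ]
 [0.6149 0.1515 0.01  ]
 [0.6105 0.1284 0.01  ]
 [0.5828 0.1338 0.01  ]] [0.59888636 0.14270899 0.01      ]
0.0281 -11.7
0.0235 -100.8
0.0282 168.9
0.0238 78.7
rim [0.56994848 0.15073023 0.052     ] [0.62888775 0.1456362  0.052     ] [0.59941811 0.14818322 0.052     ] 0.0591589933552614 top [0.6022395  0.17568894 0.052     ]
[[0.5862 0.1672 0.191 ]
 [0.5995 0.166  0.191 ]
 [0.5954 0.1077 0.191 ]
 [0.5798 0.1091 0.191 ]] [0.59023273 0.1374904  0.191     ]
```

Socket centre is about (0.599, 0.1455) with yaw −11°. The upper floor edge is partly hidden, so I used the visible edge plus the rim. Relative to the held bar, the shift is about (+9, +8) mm and −6°.

```bash
python3 -c "
from h import *
plan([.5987,.1437,.12],79,3)"
```

```text
n 3 t 6.925 F [-0.6 -0.3 -2.3]
[0.1, 0.09, 0.45] [-0.0, 0.0, 0.4]
[0.11, 0.09, 0.45] [-0.0, 0.0, 0.4]
[0.11, 0.09, 0.45] [-0.0, 0.0, 0.4]
```

Call:
send_rows --translation '[[0.1, 0.09, 0.45], [0.11, 0.09, 0.45], [0.11, 0.09, 0.45], [0, 0, 0], [0, 0, 0]]' --rotation '[[0, 0, 0.4], [0, 0, 0.4], [0, 0, 0.4], [0, 0, 0], [0, 0, 0]]' --grip '[5, 5, 5, 5, 5]'

```text
time: 7.55
eef_pos: [0.5994, 0.1434, 0.1209]
tcp_rot: [0.772, 0.636, 0.0, 0.0]
contact_force: [0.6, -0.4, -2.5]
opening: 0.243
```

Call:
send_rows --translation '[[0, 0, 0.2], [0, 0, 0.2], [0, 0, 0.2], [0, 0, 0.2], [0, 0, 0]]' --rotation '[[0, 0, 0], [0, 0, 0], [0, 0, 0], [0, 0, 0], [0, 0, 0]]' --grip '[5, 5, 5, 5, 5]'

```text
time: 8.18
eef_pos: [0.5986, 0.1438, 0.0953]
tcp_rot: [0.772, 0.636, -0.001, -0.001]
contact_force: [0.2, 0.6, -2.5]
opening: 0.24
```

Call:
send_rows --translation '[[0, 0, 0.1], [0, 0, 0.1], [0, 0, 0.1], [0, 0, 0.1], [0, 0, 0]]' --rotation '[[0, 0, 0], [0, 0, 0], [0, 0, 0], [0, 0, 0], [0, 0, 0]]' --grip '[5, 5, 5, 5, 5]'

```text
time: 8.8
eef_pos: [0.5989, 0.1438, 0.0839]
tcp_rot: [0.772, 0.636, -0.0, -0.0]
contact_force: [0.4, 0.9, -2.6]
opening: 0.243
```

Call:
send_rows --translation '[[0, 0, 0.1], [0, 0, 0.1], [0, 0, 0.1], [0, 0, 0.07], [0, 0, 0]]' --rotation '[[0, 0, 0], [0, 0, 0], [0, 0, 0], [0, 0, 0], [0, 0, 0]]' --grip '[5, 5, 5, 5, 5]'

```text
time: 9.43
eef_pos: [0.5991, 0.1439, 0.0729]
tcp_rot: [0.772, 0.636, -0.0, -0.0]
contact_force: [-0.7, 0.1, -0.9]
opening: 0.241
```

Still free of contact at foot z ≈ 12 mm, so I press down to the floor.

Call:
send_rows --translation '[[0, 0, 0.05], [0, 0, 0.05], [0, 0, 0.03], [0, 0, 0], [0, 0, 0]]' --rotation '[[0, 0, 0], [0, 0, 0], [0, 0, 0], [0, 0, 0], [0, 0, 0]]' --grip '[5, 5, 5, 5, 5]'

```text
time: 10.05
eef_pos: [0.5997, 0.144, 0.0706]
tcp_rot: [0.772, 0.636, 0.0, 0.0]
contact_force: [-2.8, -0.2, 5.7]
opening: 0.24
```

The key is seated: z = 0.0706 matches the stand height, and contact force is showing. Turning anticlockwise (tool z negative).

Call:
send_rows --translation '[[0, 0.006, 0], [0, 0.006, 0], [0, 0.006, 0], [0, 0.006, 0], [0, 0.006, 0]]' --rotation '[[0, 0, -1], [0, 0, -1], [0, 0, -1], [0, 0, -1], [0, 0, -1]]' --grip '[5, 5, 5, 5, 5]'

```text
time: 10.68
eef_pos: [0.6002, 0.1439, 0.0706]
tcp_rot: [0.615, 0.789, -0.0, -0.0]
contact_force: [-3.7, 0.0, 6.1]
opening: 0.24
```

```bash
python3 -c "
from h import *
s=ctrl.get_state();print(s['eef_pos'],s['wrist_torque'],s['contact_force'],R.from_quat(s['tcp_rot']).as_matrix()[:,0])"
```

```text
[0.60018934 0.14387474 0.07058234] [-0.04736526  0.81254165 -0.14583854] [-3.74967494  0.02232321  6.10243868] [-2.44151542e-01  9.69737075e-01  1.72143177e-04]
```

Call:
send_rows --translation '[[0, 0.006, 0], [0, 0.006, 0], [0, 0.006, 0], [0, 0.006, 0], [0, 0.006, 0]]' --rotation '[[0, 0, -1], [0, 0, -1], [0, 0, -1], [0, 0, -1], [0, 0, -1]]' --grip '[5, 5, 5, 5, 5]'

```text
time: 11.3
eef_pos: [0.601, 0.1446, 0.0706]
tcp_rot: [0.43, 0.903, 0.0, -0.0]
contact_force: [-2.6, 0.5, 6.7]
opening: 0.24
```

Call:
send_rows --translation '[[0, 0.006, 0], [0, 0.006, 0], [0, 0.006, 0], [0, 0.006, 0], [0, 0.006, 0]]' --rotation '[[0, 0, -1], [0, 0, -1], [0, 0, -1], [0, 0, -1], [0, 0, -1]]' --grip '[5, 5, 5, 5, 5]'

```text
time: 11.92
eef_pos: [0.6009, 0.1452, 0.0706]
tcp_rot: [0.224, 0.975, -0.0, -0.001]
contact_force: [-6.2, 0.6, 7.7]
opening: 0.24
```

Call:
send_rows --translation '[[0, 0.006, 0], [0, 0.006, 0], [0, 0.006, 0], [0, 0, 0]]' --rotation '[[0, 0, -1], [0, 0, -1], [0, 0, -0.8], [0, 0, 0]]' --grip '[5, 5, 5, 5]'

```text
time: 12.42
eef_pos: [0.601, 0.1455, 0.0706]
tcp_rot: [0.104, 0.995, -0.0, -0.001]
contact_force: [-6.0, -0.3, 8.1]
opening: 0.24
```

```bash
python3 -c "
from h import *
s=ctrl.get_state();x=R.from_quat(s['tcp_rot']).as_matrix()[:,0];print(s['eef_pos'],s['wrist_torque'],s['contact_force'],np.degrees(np.arctan2(x[1],x[0])))
im,K,T=cam('scene');cv2.imwrite('pics/s4.png',im[180:400,230:460])
im,K,T=cam('wrist');np.savez('w4.npz',im=im,K=K,T=T)
cv2.imwrite('pics/s4.png',np.hstack([cv2.resize(im,None,fx=.9,fy=.9)]))"
```

```text
[0.60101293 0.14553124 0.07058254] [-0.08850542  1.11538122 -0.13609525] [-5.97111821 -0.31411691  8.1196447 ] 168.0194695243019
```

View pics/s4.png

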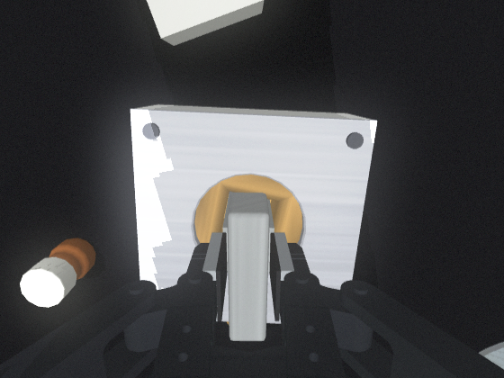

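Wrist view: the bar is vertical at (248,265), and the brass socket mouth lags it by roughly 10° as the play predicts. Torque is 0.14 N·m, so it isn't at the stop yet. Continuing.

Call:
send_rows --translation '[[0, 0.006, 0], [0, 0.006, 0], [0, 0, 0]]' --rotation '[[0, 0, -0.8], [0, 0, -0.8], [0, 0, 0]]' --grip '[5, 5, 5]'

```text
time: 12.9
eef_pos: [0.6011, 0.1458, 0.0706]
tcp_rot: [0.035, 0.999, -0.0, -0.001]
contact_force: [-5.9, -0.0, 7.6]
opening: 0.24
```

```bash
cat > c.py <<'E'
from h import *
s=ctrl.get_state();x=R.from_quat(s['tcp_rot']).as_matrix()[:,0];print(s['eef_pos'],s['wrist_torque'],s['contact_force'],np.degrees(np.arctan2(x[1],x[0])))
E
python3 c.py
```

```text
[0.60112124 0.14582135 0.07060634] [-0.09917558  1.08144762 -0.0790698 ] [-5.92139074 -0.0331545   7.56946611] 176.01782435453262
```

Call:
send_rows --translation '[[0, 0.006, 0], [0, 0, 0]]' --rotation '[[0, 0, -0.8], [0, 0, 0]]' --grip '[5, 5]'

```text
time: 13.15
eef_pos: [0.6011, 0.146, 0.0706]
tcp_rot: [-0.0, 1.0, -0.0, -0.001]
contact_force: [-5.7, 0.4, 7.2]
opening: 0.239
```

```bash
python3 c.py
python3 - <<'E'
from h import *
im,K,T=cam('wrist');np.savez('w5.npz',im=im,K=K,T=T)
cv2.imwrite('pics/w5.png',cv2.resize(im[100:400,130:430],None,fx=2,fy=2,interpolation=cv2.INTER_CUBIC))
E
```

```text
[0.60111814 0.14595751 0.07056754] [-0.21163928  1.09285486 -0.07035684] [-5.71702133  0.38791505  7.18585627] -179.98057575197674
```

View pics/w5.png

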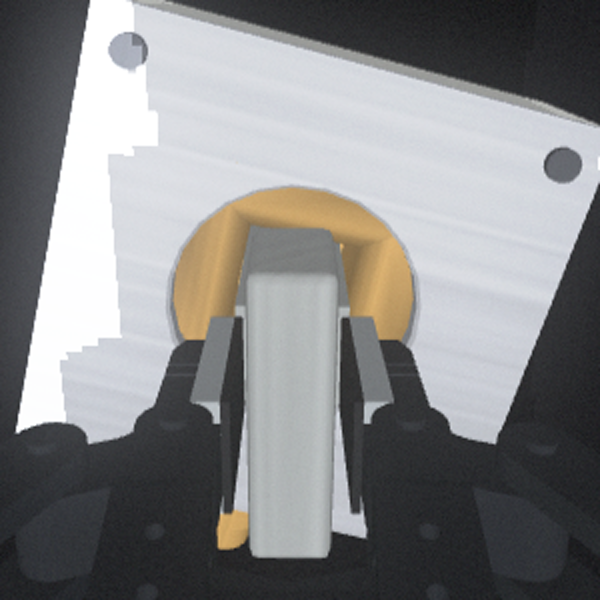

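Run:
```python
from h import *
d=np.load("w5.npz");K=d["K"];T=d["T"]
f=lambda u:(130+u[0]/2-.25,100+u[1]/2-.25)
def ang(u,v,z):
    a,b=ray(K,T,f(u),z),ray(K,T,f(v),z);w=b-a;return np.linalg.norm(w).round(4),np.degrees(np.arctan2(w[1],w[0])).round(1)
print("mouth",ang((232,208),(392,238),.044),ang((392,238),(362,305),.044),ang((232,208),(205,310),.044))
print("holes",ang((128,50),(563,165),.052),"side",ang((600,180),(500,440),.052))
```

```text
mouth (np.float64(0.04), np.float64(78.9)) (np.float64(0.0192), np.float64(-21.0)) (np.float64(0.028), np.float64(-15.5))
holes (np.float64(0.1008), np.float64(75.3)) side (np.float64(0.0708), np.float64(-14.0))
```

Socket yaw is about 79° and the box −14.7°, so the spindle is at about 1.62 rad, close to the stop and roughly 89–90° from its start. A final 1.5° nudge, then release.

Call:
send_rows --translation '[[0, 0, 0], [0, 0, 0], [0, 0, 0]]' --rotation '[[0, 0, -0.3], [0, 0, 0], [0, 0, 0.2]]' --grip '[5, 5, 5]'

```text
time: 13.58
eef_pos: [0.6012, 0.1461, 0.0706]
tcp_rot: [-0.004, 1.0, -0.0, -0.001]
contact_force: [-4.5, 0.5, 7.6]
opening: 0.241
```

Call:
send_rows --translation '[[0, 0, 0], [0, 0, 0], [0, 0, 0], [0, 0, 0], [0, 0, 0]]' --rotation '[[0, 0, 0], [0, 0, 0], [0, 0, 0], [0, 0, 0], [0, 0, 0]]' --grip '[22, 28, 36, 44, 50]'

```text
time: 14.2
eef_pos: [0.6018, 0.1459, 0.0692]
tcp_rot: [-0.004, 1.0, 0.0, 0.0]
contact_force: [-0.1, -0.1, 0.1]
opening: 0.586
```

Call:
send_rows --translation '[[0, 0, -0.2], [0, 0, -0.5], [0, 0, -0.9], [0, 0, -0.9], [0, 0, -0.9]]' --rotation '[[0, 0, 0], [0, 0, 0], [0, 0, 0], [0, 0, 0], [0, 0, 0]]' --grip '[50, 50, 50, 50, 50]'

```text
time: 14.82
eef_pos: [0.6021, 0.146, 0.1737]
tcp_rot: [-0.004, 1.0, 0.0, 0.001]
contact_force: [-0.3, -0.3, 0.3]
opening: 0.588
```

```bash
python3 c.py
python3 - <<'E'
from h import *
im,K,T=cam('wrist');np.savez('w6.npz',im=im,K=K,T=T)
cv2.imwrite('pics/w6.png',cv2.resize(im[80:380,130:430],None,fx=2,fy=2,interpolation=cv2.INTER_CUBIC))
E
```

```text
[0.60212803 0.14598119 0.17374399] [-0.0004441  -0.00838782  0.04344866] [-0.2931221  -0.3292874   0.31968787] -179.4940961839794
```

View pics/w6.png

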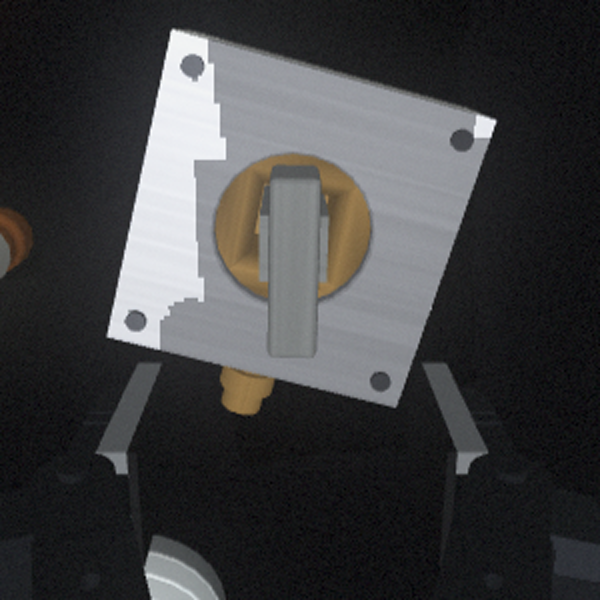

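Final view: the key is standing free and upright in the socket, with its bar at cols 269–318 and rows 182–357. Mouth corners show at about (254,173), (352,190) and (232,265).

Run:
```python
from h import *
d=np.load("w6.npz");K=d["K"];T=d["T"]
f=lambda u:(130+u[0]/2-.25,80+u[1]/2-.25)
def ang(u,v,z):
    a,b=ray(K,T,f(u),z),ray(K,T,f(v),z);w=b-a;return np.linalg.norm(w).round(4),np.degrees(np.arctan2(w[1],w[0])).round(1)
print("mouth",ang((254,173),(352,190),.044),ang((254,173),(232,265),.044),ang((352,190),(330,278),.044))
print("holes",ang((192,66),(462,140),.052),ang((135,320),(380,381),.052),ang((192,66),(135,320),.052))
print("bar",ang((294,182),(293,357),.1),ang((269,357),(317,357),.1),((ray(K,T,f((294,182)),.1)+ray(K,T,f((293,357)),.1))/2).round(4))
im,K,T=cam("top");b=np.load("top0.npz")["im"]
print("slim diff",cv2.absdiff(im,b)[222:268,165:212].mean(), "control",cv2.absdiff(im,b)[140:240,10:90].mean())
```

```text
mouth (np.float64(0.038), np.float64(80.5)) (np.float64(0.0378), np.float64(-13.6)) (np.float64(0.0364), np.float64(-12.0))
holes (np.float64(0.1006), np.float64(75.5)) (np.float64(0.1006), np.float64(75.3)) (np.float64(0.0999), np.float64(-14.7))
bar (np.float64(0.0579), np.float64(0.2)) (np.float64(0.0157), np.float64(90.5)) [0.599  0.1457 0.1   ]
slim diff 43.707523897625656 control 56.2725
```

```bash
python3 -c "
from h import *
print(ticket.sign_off())"
```

```text
the job is handed in; nothing more can be done
None
```

The valve is open and the job is handed in. I lifted the thick square key from its stand, pushed it fully home in the square socket, turned it about a quarter turn anticlockwise, and released it. The arm finished clear above it at about 15 s of the 42 s allowed.

- **Seating:** with the key down, the gripper was at z = 0.0706 m, matching the 0.0708 m at which I gripped it in the stand (same foot height). It pressed on the floor with about 6 N. After release, the bar top measured 58 × 15.7 mm at the expected 0.10 m height, standing free in the socket.
- **Angle:** the socket now sits at about 78° and the box at −14.7°, so the spindle is at about 1.62 rad, near the 1.65 stop. The three socket edges I measured spread by about ±2°. The start angle was about 0.06 rad, so the turn was about 89°.
- **Disagreements:** the top and wrist cameras differed by about 2–3 mm in x, so I used the wrist view relative to the held key. The first estimate of the socket's starting angle from the top view (0.17 rad) was off and replaced by the wrist view (0.06 rad).
- **Slim key:** my before/after image check on it was inconclusive, because an area nothing had touched changed just as much. The arm's path stayed well away from it, and I felt no unexpected contact.

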